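# Catch the thread of the flask stopper and hold it started

## Robot

A 7-joint arm with a two-finger parallel gripper is mounted at the origin on the work surface. World frame = base frame: x ahead of the robot, y to its left, z up, the work surface at z = 0. Lengths are in mm, angles in rad, forces in N, time in s.
With the tool pointing down it reaches from about 400 to 850 mm from the base axis. Payload 4.5 kg.
Tool frame: the origin (TCP) lies at the very end of the fingers, on their centre line; the grasp point (between the pads) lies 19 mm behind it (robot.tcp_to_grasp is the distance from the TCP to the grasp point, in mm); z points along the fingers, y is the line along which they close (so a half turn about z gives the same grasp; the last joint's range is limited). The gripper opens to 85 mm and grips with 20 to 120 N. Pads are 22 mm wide; open, the fingers measure 114 mm over their backs; the gripper's body (76 mm by 85 mm) begins 54 mm behind the grasp point. The pads swing forward as they close: fully open they stand 13 mm farther back than shut.
Start: joints at [-1.241, 0.689, -0.195, 1.565, 0.157, 0.902, -0.215], TCP at [182.171, 597.886, 231.317] pointing down, gripper open.
Joint ranges: [-3.01, 3.01], [-0.46, 2.08], [-1.47, 1.51], [0.13, 2.56], [-1, 4.14], [0.04, 2.09], [-2.66, 2.66]. Speed limits (rad/s): [2.57, 2.57, 3.14, 3.14, 3.14, 3.14, 3.14].

## Interface

Orientations are given as a rotation vector (axis times angle).
In Python, from station import robot, optics gives the robot as it stands.
- The arm moves only by the shell command python3 -m jog 'ROWS' [OPENING]. ROWS is JSON, a list that holds one entry, the list of rows, each a list of 4 numbers: the shift along the tool's x, y, z in units of 100 cm (1.0 is 100 cm), then the turn about the tool's z in units of 180 degrees (1.0 is 180 degrees). A call has 1 to 8 rows; each row shifts and turns the commanded pose from where the row before left it, along the tool's axes as they then stand; what a row does not reach is not made up. A row lasts 1/10 s, in which the tool goes at most 50 mm and 8.59 degrees, less where a joint would pass 70% of its speed; a pose out of reach is approached as far as the arm can. A call with a number of a shift or a turn outside -1 to 1 is refused whole. A call with a gripper value outside its range is refused whole. OPENING is the opening, from 0 (shut) to 1 (fully open), set as the call begins (- or left out, the last holds). The fingers move at their own pace and stop on an object; the grip force is fixed at half the most. Time passes only in rows, so rows that do not move let the fingers close. It gives the time, the measured TCP pose, the force, the opening and the grip force at its end, in the units of the state.
- robot.observe(): the state, without advancing time (a new reading comes with each control period).
- optics.get_image(name): name is "side" or "top" or "wrist"; returns a dict with "pixels" (384x512x3 uint8, red, green, blue), "depth" (384x512 float32, mm along the optical axis (not along the pixel's ray), 0 where there is no reading), "K" (3x3 intrinsics, pixels), "camera_from_world" (4x4, takes a point from world to camera coordinates). Camera axes: x right, y up, looking along -z (the intrinsics and any distortion apply to the point x, -y, -z); pixel columns grow to the right and rows downward; lengths in mm; the calibration is good to about 2 mm. The wrist camera is an equidistant fisheye: a pixel r from the principal point sees the ray r / f radians off the axis. A picture is of the moment at which its call begins.
- robot.close_job(): hands the job in; it is judged then, once.
The state is a dict: "time_s": time; "joint_pos": joint angles; "qvel": joint speeds; "effort": joint torques, N m; "tcp_pos": TCP position; "tool_rot": TCP orientation; "contact_force": force on the tool from outside, world axes, zero at the start; "moment": the same for the moment, N m; "grip_width": finger opening in mm; "grip_force": force on a finger pad.
Only numpy, scipy, OpenCV 4.12 (cv2) and the standard library are available. Lean on these libraries where they do the work, as an engineer would, in place of code of your own. Each camera call takes 0.05 s, during which the arm holds its last target. There are 200 camera calls.

## Task

The winged screw stopper stands loosely in the neck of the steel flask, its two pins on the rim of the thread. Without lifting it out, turn it backward (anticlockwise from above) until you feel it drop into the thread, then turn it forward (clockwise) one full turn, and finish there still gripping the wing between the fingers; do not let go. Leave the mug, the bowl and the jar where they are.

Things in the scene. Friction and masses are not known exactly. Their poses are not given: they have to be found in the camera images.
- flask: Upright steel flask, 90 mm across, 133 mm high, fixed in a round dark holder (128 mm across, 8 mm high). Origin at the centre of its underside, z up. Its grey neck has a 42 mm bore with a coarse right-hand two-start thread, lead 24 mm a turn, ending 1.33 turns below the gaps.
- flask_mouth (a point): Centre of the neck, level with the flat top ledge of the thread, 130 mm above the flask's underside and 3 mm below its steel rim; axes as the flask's. The pins of the stopper start on this ledge. Two gaps in the ledge, 14 mm wide, towards the flask's +y and -y, let the pins drop into the thread.
- gap_stop (a point): Middle of the top of one of two stops, 7 mm above the ledge, 25 mm from the neck's axis. One stands on the anticlockwise side of each gap. A pin sliding anticlockwise on the ledge comes to the gap, then the stop; a pin sliding clockwise never falls in: it runs against the back of the next stop.
- stopper: Screw stopper, 140 to 260 g, 113 mm long: white round shank 40 mm thick and 81 mm long, black wing on top. Origin at the centre of its underside, z up. It starts upright, origin 25 mm below flask_mouth, yaw 0.75 to 1.9 rad clockwise of the flask's (or that plus a half turn). It has 1 mm sideways play, turns easily (under 0.2 N m) and stays at the angle where it is left.
- wing (a point): Centre of the upright wing to grip: 60 mm long (stopper's x), 12 mm thick (y), 32 mm high. This point is 97 mm above the stopper's underside, 16 mm above the shank. The wing is parallel to the flask's x (within 0.15 rad) when the pins are in the gaps, and again after one full forward turn.
- pin (a point): Middle of one of the two steel pins, 6 mm thick, sticking out 7 mm from the shank along the stopper's +y and -y, 28 mm above its underside. In the gaps the stopper drops 10.5 mm by its own weight if not squeezed. Turned forward it sinks by its weight, or with the hand, along the thread: one turn on it is 33 to 34 mm below its start.
- mug: White mug, 80 mm across, 95 mm high, bystander. Origin at the centre of its underside.
- bowl: Glass bowl, 130 mm across, 55 mm high, bystander. Origin at the centre of its underside.
- jar: Glass jar with steel cap, 70 mm across, 100 mm high, bystander. Origin at the centre of its underside.
Mind the look-alikes: they are no part of the job. Leave any turquoise or yellow look-alike of the stopper alone.

How it is judged:
By the outcome, as a careful person would: the job done as asked, in the order asked, and still so for the second after the job is handed in, while the arm keeps its last pose, push and grip.
It also fails if it takes over 70 s, if anything falls off the work surface, if the arm or the gripper's body presses on something with over 40 N, if the wrist force passes 120 N, or if a joint passes its speed limit or range.

## Working session

There is one attempt and no reset: what is moved stays moved. The work goes in short steps, Python scripts to look and compute and a shell command to move; the robot and the scene stay as the last step left them, time stands still between calls to the robot, and variables do not carry over. Pictures are saved under pics/ and viewed, at most 10 in all, crops included, and the job is handed in when it is done.

```bash
mkdir -p pics; cat > h.py <<'E'
from station import robot, optics
import numpy as np, cv2
def unproj(im,u,v,d=None):
    K=im["K"]; d=im["depth"][int(v),int(u)] if d is None else d
    p=np.array([(u-K[0,2])/K[0,0]*d,-(v-K[1,2])/K[1,1]*d,-d,1])
    return (np.linalg.inv(im["camera_from_world"])@p)[:3]
E
python3 - <<'E'
from h import *
for n in ("top","side"):
    im=optics.get_image(n); np.savez(f"{n}0.npz",**im)
    cv2.imwrite(f"pics/{n}0.png",cv2.resize(im["pixels"][...,::-1],(800,600)))
s=robot.observe();print({k:np.round(v,3) for k,v in s.items()})
E
```

```text
{'time_s': np.float64(0.1), 'joint_pos': array([-1.241,  0.69 , -0.195,  1.566,  0.157,  0.903, -0.215]), 'qvel': array([-0.001, -0.002, -0.001, -0.001, -0.001,  0.001,  0.001]), 'effort': array([-3.0000e-03, -5.4060e+01, -1.2720e+00, -1.5899e+01,  9.0000e-03,
        4.0000e-03,  0.0000e+00]), 'tcp_pos': array([182.06 , 597.27 , 230.542]), 'tool_rot': array([-4.630e-01, -3.107e+00,  3.000e-03]), 'contact_force': array([ 0.387, -0.028,  0.137]), 'moment': array([-0.026, -0.015,  0.038]), 'grip_force': np.float64(0.0), 'grip_width': np.float64(85.334)}
```

View pics/top0.png

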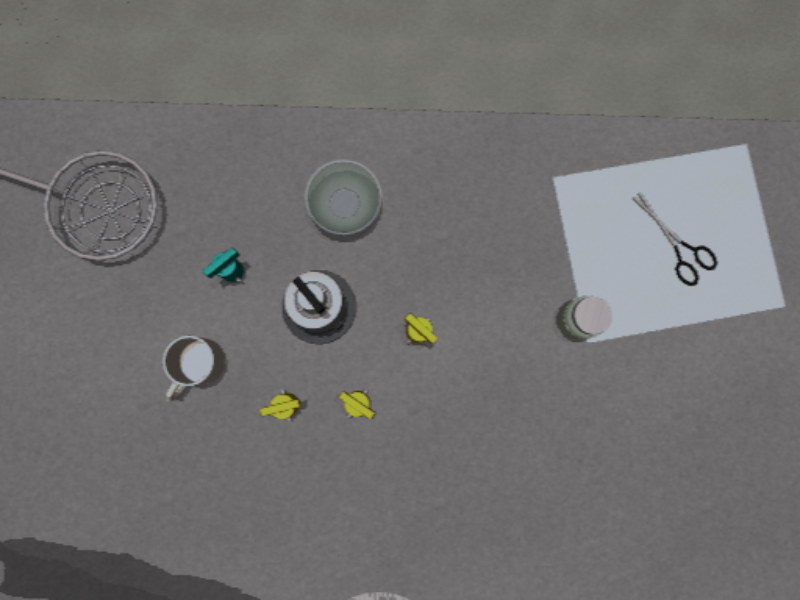

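View pics/side0.png

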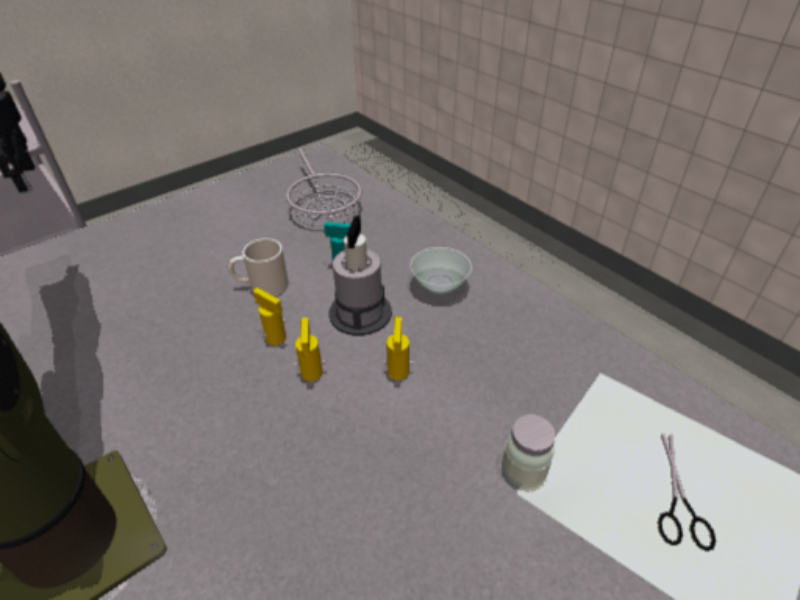

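```bash
python3 - <<'E'
from h import *
im=dict(np.load("top0.npz")); 
cx,cy=203,193
c=im["pixels"][cy-38:cy+38,cx-50:cx+50,::-1]; cv2.imwrite("pics/c1.png",cv2.resize(c,(800,608)[:2] if 0 else (780,593),interpolation=cv2.INTER_CUBIC))
K=im["K"];Ti=np.linalg.inv(im["camera_from_world"])
v,u=np.mgrid[150:240,150:260];d=im["depth"][v,u]
P=np.stack([(u-K[0,2])/K[0,0]*d,-(v-K[1,2])/K[1,1]*d,-d,np.ones_like(d)],-1)@Ti.T
Z=P[...,2];rgb=im["pixels"][v,u].astype(int)
def rep(n,m):
    q=P[m][:,:2]; c=q.mean(0);w,V=np.linalg.eigh(np.cov(q.T));print(n,m.sum(),c,Z[m].mean(),"mid",(q.min(0)+q.max(0))/2,"ax",V[:,1],np.arctan2(V[1,1],V[0,1]),2*np.sqrt(3*w))
rep("wing",(Z>205)&(Z<235)&(rgb.max(-1)<90))
rep("rim",(Z>128)&(Z<146))
print(np.histogram(Z[Z>100],bins=range(100,240,5)))
for n,(x,y) in dict(bowl=(343,200),mug=(190,360),jar=(590,315),yel1=(420,328)).items(): print(n,unproj(im,x*.64,y*.64).round())
E
```

```text
wing 135 [589.09114188 111.33069468] 217.42094001894822 mid [589.86960944 111.37630412] ax [-0.75446992 -0.65633462] -2.4256424385662183 [11.30528505 61.44332905]
rim 697 [587.4994792  109.70843493] 132.84467128395147 mid [589.13206633 112.29760099] ax [-0.64092935  0.76759987] 2.2665047087699026 [83.90054626 91.3380914 ]
(array([  3,   9,  14,  17,  13, 108, 509, 111,   5,   3,   5,   1,   1,
         2,   3,   4,  55,  81,   2,   2,   1,   1,  12, 118,  13,   0,
         0]), array([100, 105, 110, 115, 120, 125, 130, 135, 140, 145, 150, 155, 160,
       165, 170, 175, 180, 185, 190, 195, 200, 205, 210, 215, 220, 225,
       230, 235]))
bowl [779.  75.   1.]
mug [494. 327.   8.]
jar [ 577. -332.   98.]
yel1 [550. -57. 113.]
```

View pics/c1.png

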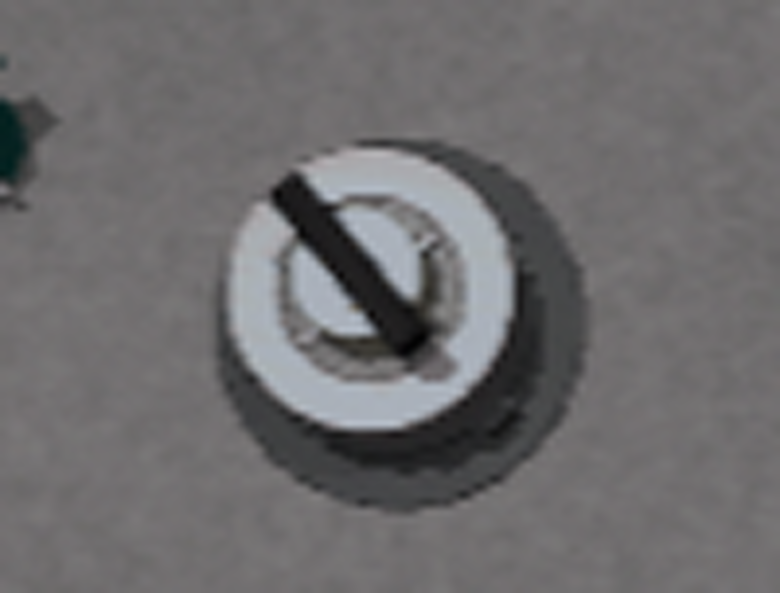

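Candidates: the black-winged white stopper in the flask (315,300), the turquoise one (222,265) and the yellow ones (420,328), (357,403) and (282,406). Only the black and white one stands in the steel flask, and the crop confirms it, with its wing from (290,190) to (410,340).

```bash
cat >> h.py <<'E'
from scipy.spatial.transform import Rotation as Ro
def go(target,wing=None,pr=True):
    """shift to target in tool axes (m) and turns (x180deg, + = cw from above) to have tool y perpendicular to wing"""
    s=robot.observe();R=Ro.from_rotvec(s["tool_rot"]).as_matrix()
    print("t",s["time_s"],"tcp",s["tcp_pos"].round(1),"j",s["joint_pos"].round(2),"F",s["contact_force"].round(1),"M",s["moment"].round(2),"w",round(float(s["grip_width"]),1),round(float(s["grip_force"]),1))
    d=np.array(target)-s["tcp_pos"];print("world d",d.round(1),"tool d m",(R.T@d/1000).round(4))
    a=np.arctan2(R[1,0],R[0,0]); print("tool x angle",a.round(3),"tool z",R[:,2].round(3))
    if wing is not None:
        e=(wing-a+np.pi/2)%np.pi-np.pi/2; print("turn units",-e/np.pi)
E
python3 -c "
from h import *
go([589.5,111.3,260],0.716)"
```

```text
t 0.1 tcp [182.1 597.3 230.5] j [-1.24  0.69 -0.19  1.57  0.16  0.9  -0.22] F [ 0.4 -0.   0.1] M [-0.03 -0.02  0.04] w 85.3 0.0
world d [ 407.4 -486.    29.5] tool d m [-0.5314 -0.3462 -0.0288]
tool x angle 2.846 tool z [-0.    -0.002 -1.   ]
turn units -0.3220476980055839
```

```bash
python3 -m jog '[[[-0.033,-0.0216,-0.0018,0],[-0.033,-0.0216,-0.0018,0],[-0.033,-0.0216,-0.0018,0],[-0.033,-0.0216,-0.0018,0],[-0.033,-0.0216,-0.0018,0],[-0.033,-0.0216,-0.0018,0],[-0.033,-0.0216,-0.0018,0],[-0.033,-0.0216,-0.0018,0]]]'
python3 -m jog '[[[-0.033,-0.0216,-0.0018,0],[-0.033,-0.0216,-0.0018,0],[-0.033,-0.0216,-0.0018,0],[-0.033,-0.0216,-0.0018,0],[-0.033,-0.0216,-0.0018,0],[-0.033,-0.0216,-0.0018,0],[-0.033,-0.0216,-0.0018,0],[0,0,0,0]]]'
python3 -c "
from h import *
go([589.5,111.3,260],0.716)"
```

```text
time_s: 0.9
tcp_pos: [385.1, 354.1, 245.5]
tool_rot: [-0.463, -3.107, 0.001]
contact_force: [1.2, 0.1, -0.1]
grip_width: 85.3
grip_force: 0.0
time_s: 1.7
tcp_pos: [565.0, 136.3, 257.8]
tool_rot: [0.479, 3.102, -0.006]
contact_force: [0.7, -0.6, -0.9]
grip_width: 85.4
grip_force: 0.0
t 1.7 tcp [565.  136.3 257.8] j [-0.17  0.6  -0.25  1.67  0.19  0.89  0.77] F [ 0.7 -0.6 -0.9] M [0.01 0.05 0.04] w 85.4 0.0
world d [ 24.5 -25.    2.2] tool d m [-0.0309 -0.0164 -0.002 ]
tool x angle 2.835 tool z [ 0.002 -0.005 -1.   ]
turn units -0.32542760083702243
```

```bash
python3 -m jog '[[[-0.031,-0.0164,-0.002,0],[0,0,0,-0.0465],[0,0,0,-0.0465],[0,0,0,-0.0465],[0,0,0,-0.0465],[0,0,0,-0.0465],[0,0,0,-0.0465],[0,0,0,-0.0465]]]'
python3 -m jog '[[[0,0,0,0],[0,0,0,0]]]'
python3 - <<'E'
from h import *
go([589.5,111.3,209],0.716)
im=optics.get_image("wrist"); cv2.imwrite("pics/w1.png",im["pixels"][...,::-1])
E
```

```text
time_s: 2.5
tcp_pos: [585.6, 119.2, 259.9]
tool_rot: [1.126, -2.932, -0.0]
contact_force: [-0.9, 0.1, -0.0]
grip_width: 85.4
grip_force: 0.0
time_s: 2.7
tcp_pos: [585.8, 119.0, 260.0]
tool_rot: [1.112, -2.938, -0.001]
contact_force: [-0.1, -0.5, -0.9]
grip_width: 85.5
grip_force: 0.0
t 2.7 tcp [585.8 119.  260. ] j [ 0.03  0.66 -0.55  1.61  0.39  0.99  1.65] F [-0.1 -0.5 -0.9] M [-0.03  0.    0.05] w 85.5 0.0
world d [  3.7  -7.7 -51. ] tool d m [ 0.0023 -0.0083  0.051 ]
tool x angle -2.418 tool z [-0.001  0.    -1.   ]
turn units 0.0023988067600431108
```

View pics/w1.png

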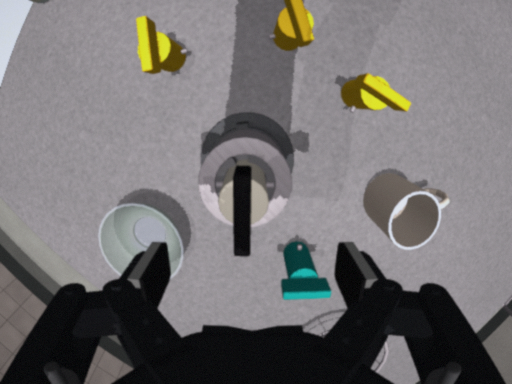

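```bash
for i in 1 2; do :; done; python3 -m jog '[[[0.0023,-0.0083,0,0],[0,0,0,0.0455],[0,0,0,0.0455],[0,0,0,0.0455],[0,0,0,0.0455],[0,0,0,0.0455],[0,0,0,0.0455],[0,0,0,0.0455]]]' 0.5 >/dev/null
python3 -m jog '[[[0,0,0,0.0455],[0,0,0,0.0455],[0,0,0,0.0455],[0,0,0,0.0455],[0,0,0,0.0455],[0,0,0,0.0455],[0,0,0,0.0455],[0,0,0,0.0455]]]' >/dev/null
python3 -m jog '[[[0,0,0,0.0455],[0,0,0,0.0455],[0,0,0,0.0455],[0,0,0,0.0455],[0,0,0,0.0455],[0,0,0,0.0455],[0,0,0,0.0455],[0,0,0,0]]]' >/dev/null
python3 -c "
from h import *
go([589.5,111.3,206],0.716)"
```

```text
t 5.15 tcp [590.1 111.1 260.3] j [-0.47  0.65  0.37  1.63 -0.27  0.92 -0.85] F [ 0.4 -0.1 -0.4] M [-0.05  0.02 -0.03] w 42.2 0.0
world d [ -0.6   0.2 -54.3] tool d m [-0.0003 -0.0006  0.0543]
tool x angle 0.722 tool z [ 0.    -0.001 -1.   ]
turn units 0.00203384168973717
```

```bash
python3 -m jog '[[[0,-0.0006,0.017,0],[0,0,0.017,0],[0,0,0.017,0],[0,0,0.0173,0],[0,0,0,0]]]' 0.4; python3 -m jog '[[[0,0,0,0],[0,0,0,0],[0,0,0,0],[0,0,0,0]]]' 0.18
python3 - <<'E'
from h import *
go([589.5,111.3,192],0.716)
im=optics.get_image("wrist"); cv2.imwrite("pics/w2.png",im["pixels"][...,::-1])
E
```

```text
time_s: 5.65
tcp_pos: [588.0, 111.5, 190.0]
tool_rot: [-2.936, -1.115, 0.007]
contact_force: [-0.4, 0.4, 0.1]
grip_width: 34.2
grip_force: 0.0
time_s: 6.05
tcp_pos: [590.0, 111.7, 192.7]
tool_rot: [2.938, 1.113, 0.002]
contact_force: [0.4, -0.1, 0.3]
grip_width: 15.0
grip_force: 0.0
t 6.05 tcp [590.  111.7 192.7] j [-0.45  0.72  0.33  1.7  -0.31  0.77 -0.82] F [ 0.4 -0.1  0.3] M [-0.04  0.06 -0.03] w 15.0 0.0
world d [-0.5 -0.4 -0.7] tool d m [-0.0006  0.      0.0007]
tool x angle 0.724 tool z [ 0.001  0.    -1.   ]
turn units 0.0025509720828007943
```

View pics/w2.png

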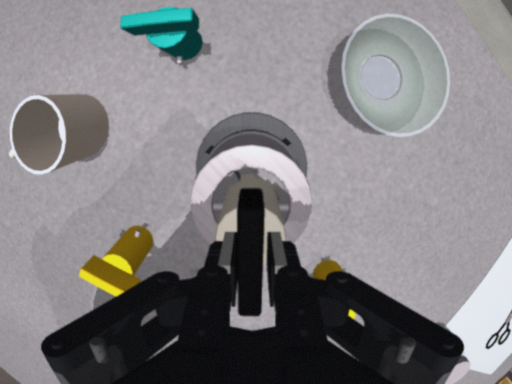

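```bash
cat >> h.py <<'E'
def look(name=None):
    im=optics.get_image("wrist"); D=im["depth"]
    print("wing",np.median(D[195:225,247:254]).round(1),"shankL",np.median(D[212:228,228:232]).round(1),"shankR",np.median(D[212:228,270:274]).round(1), "rim",np.median(D[150:160,240:260]).round(1))
    if name: cv2.imwrite(name,im["pixels"][...,::-1])
E
python3 -c "
from h import *
look()"
python3 -m jog '[[[0,0,0,-0.03],[0,0,0,-0.03],[0,0,0,-0.03],[0,0,0,-0.03],[0,0,0,-0.03],[0,0,0,-0.03],[0,0,0,-0.03],[0,0,0,0]]]'
python3 -c "
from h import *
look();go([589.5,111.3,192])"
```

```text
wing 126.7 shankL 160.8 shankR 160.8 rim 203.5
time_s: 6.95
tcp_pos: [589.5, 111.5, 192.2]
tool_rot: [-2.419, -2.004, -0.001]
contact_force: [-0.4, -0.2, -0.2]
grip_width: 15.4
grip_force: 0.0
wing 127.3 shankL 160.5 shankR 126.0 rim 203.1
t 7.0 tcp [589.5 111.5 192.1] j [-0.34  0.71  0.13  1.7  -0.13  0.75 -0.33] F [ 0.7  0.5 -0.1] M [-0.02  0.04  0.04] w 15.0 0.0
world d [-0.  -0.2 -0.1] tool d m [-0.0002 -0.      0.0001]
tool x angle 1.381 tool z [ 0.  0. -1.]
```

```bash
python3 -m jog '[[[0,0,0,-0.03],[0,0,0,-0.03],[0,0,0,-0.03],[0,0,0,-0.03],[0,0,0,0]]]'>/dev/null
python3 -c "
from h import *
look();go([589.5,111.3,192])"
python3 -m jog '[[[0,0,0,-0.03],[0,0,0,-0.03],[0,0,0,-0.03],[0,0,0,0]]]' >/dev/null
python3 -c "
from h import *
look("'"pics/w3.png"'");go([589.5,111.3,192])"
```

```text
wing 127.6 shankL 160.6 shankR 125.5 rim 203.1
t 7.55 tcp [589.9 111.6 192.2] j [-0.28  0.7   0.02  1.69 -0.02  0.75 -0.06] F [ 1.2 -0.5  0.5] M [ 0.05 -0.15 -0.02] w 15.3 0.3
world d [-0.4 -0.3 -0.2] tool d m [-0.0003 -0.0004  0.0002]
tool x angle 1.757 tool z [ 0.001  0.    -1.   ]
wing 126.9 shankL 160.5 shankR 125.3 rim 203.1
t 8.0 tcp [589.8 111.8 192.1] j [-0.23  0.7  -0.06  1.69  0.06  0.75  0.15] F [ 0.5 -0.5  0.8] M [ 0.09 -0.17  0.02] w 15.5 0.4
world d [-0.3 -0.5 -0.1] tool d m [-0.0003 -0.0005  0.0001]
tool x angle 2.039 tool z [ 0.001  0.    -1.   ]
```

View pics/w3.png

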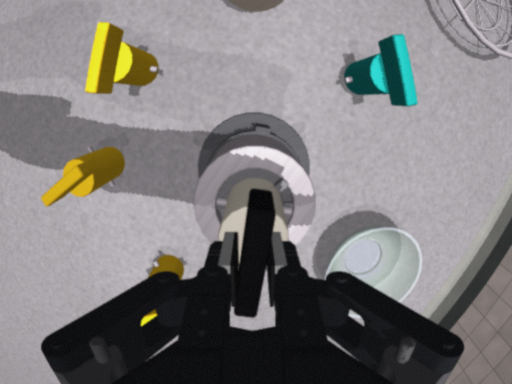

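```bash
python3 -m jog '[[[0,0,0,-0.03],[0,0,0,-0.03],[0,0,0,0]]]'|tail -3
python3 -c "
from h import *
look();go([589.5,111.3,192])"
python3 -m jog '[[[0,0,0,-0.03],[0,0,0,-0.03],[0,0,0,0]]]' |tail -3
python3 -c "
from h import *
look();go([589.5,111.3,192])"
```

```text
contact_force: [0.3, 0.8, -0.1]
grip_width: 15.6
grip_force: 0.4
wing 126.7 shankL 160.4 shankR 125.4 rim 202.8
t 8.35 tcp [589.6 111.7 192. ] j [-0.2   0.7  -0.12  1.69  0.11  0.76  0.29] F [1.2 1.  0.6] M [ 0.07 -0.1  -0.02] w 15.4 0.4
world d [-0.1 -0.4 -0. ] tool d m [-0.0003 -0.0003  0.    ]
tool x angle 2.227 tool z [ 0.  0. -1.]
contact_force: [-0.6, 0.7, -0.3]
grip_width: 15.2
grip_force: 0.2
wing 136.0 shankL 171.3 shankR 171.1 rim 202.6
t 8.7 tcp [589.1 111.5 191.7] j [-0.17  0.7  -0.17  1.69  0.16  0.77  0.43] F [-0.6  0.2  0.2] M [-0.01 -0.08  0.01] w 15.6 0.2
world d [ 0.4 -0.2  0.3] tool d m [-0.0004  0.0001 -0.0003]
tool x angle 2.416 tool z [-0.001 -0.    -1.   ]
```

```bash
python3 -c "
from h import *
look("'"pics/w4.png"'")"
```

```text
wing 136.0 shankL 171.3 shankR 171.2 rim 202.7
```

View pics/w4.png

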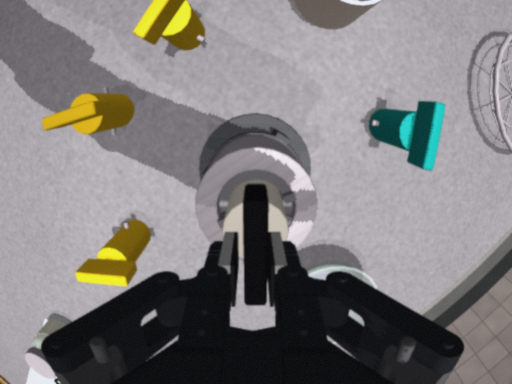

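Dropped by 10.7 mm, with the wing at about 2.40 rad and parallel to the fingers. Now I lower the hand with it and turn forward.

```bash
python3 -m jog '[[[0,0,0.010,0],[0,0,0.0005,0.04],[0,0,0.0005,0.04],[0,0,0.0005,0.04],[0,0,0.0005,0.04],[0,0,0.0005,0.04],[0,0,0.0005,0.04],[0,0,0,0]]]'|grep -v tool
python3 -c "
from h import *
look();go([589.5,111.3,178],2.40)"
```

```text
time_s: 9.55
tcp_pos: [589.3, 111.8, 178.3]
contact_force: [0.7, -0.5, -0.8]
grip_width: 15.3
grip_force: 0.2
wing 128.2 shankL 159.5 shankR 157.7 rim 189.1
t 9.6 tcp [589.2 111.7 178.4] j [-0.29  0.72  0.05  1.7  -0.05  0.72 -0.12] F [ 1.   0.3 -0.8] M [ 0.04 -0.11 -0.  ] w 15.8 0.2
world d [ 0.3 -0.4 -0.4] tool d m [-0.0005  0.0002  0.0004]
tool x angle 1.668 tool z [-0.001 -0.001 -1.   ]
turn units -0.23309751786650365
```

```bash
cat >> h.py <<'E'
def cloud():
    im=optics.get_image("wrist");K=im["K"];D=im["depth"]
    v,u=np.mgrid[150:300,180:340];x=(u-K[0,2])/K[0,0];y=(v-K[1,2])/K[1,1];th=np.hypot(x,y)+1e-9
    d=D[v,u];t=np.tan(th)*d/th
    P=np.stack([x*t,-y*t,-d,np.ones_like(d)],-1)@np.linalg.inv(im["camera_from_world"]).T
    P=P[...,:3];c=np.array([589.5,111.3]);r=np.hypot(*(P[...,:2]-c).transpose(2,0,1));rgb=im["pixels"][v,u].astype(int)
    dark=rgb.max(-1)<60
    s=robot.observe();z0=s["tcp_pos"][2]
    w=dark&(r<34)&(v<232)&(abs(u-252)<40)&(P[...,2]>z0+5);q=P[w]
    zt=np.percentile(q[:,2],90);q=q[abs(q[:,2]-zt)<3];e,V=np.linalg.eigh(np.cov(q[:,:2].T));
    print("wing n",len(q),"ztop",zt.round(1),"angle",(np.arctan2(V[1,1],V[0,1])%np.pi).round(3))
    sh=(~dark)&(r<19)&(v<240)&(rgb.min(-1)>110); print("shank z",np.percentile(P[sh][:,2],[25,50,75]).round(1),sh.sum())
    rm=(~dark)&(r>28)&(r<43)&(v<240); print("rim z",np.median(P[rm][:,2]).round(1),rm.sum())
    cv2.imwrite("pics/last.png",im["pixels"][...,::-1])
E
python3 -c "
from h import *
cloud()"
```

```text
wing n 504 ztop 208.0 angle 0.099
shank z [175.  175.5 176. ] 475
rim z 133.8 4564
```

View pics/last.png

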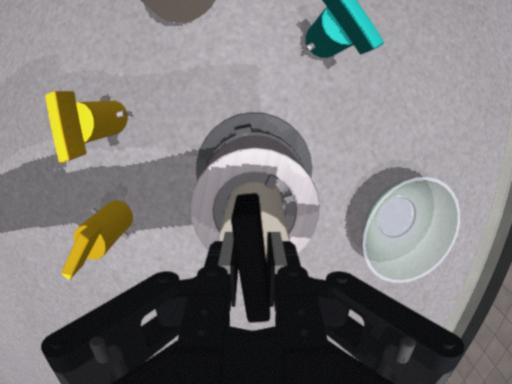

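```bash
python3 -m jog '[[[0,0,0.0005,0.04],[0,0,0.0005,0.04],[0,0,0.0005,0.04],[0,0,0.0005,0.04],[0,0,0.0005,0.04],[0,0,0.0005,0.04],[0,0,0,0]]]'|grep -v tool
python3 -c "
from h import *
cloud();go([589.5,111.3,178],2.40)"
```

```text
time_s: 10.35
tcp_pos: [589.1, 111.5, 175.6]
contact_force: [-0.4, -0.8, -0.4]
grip_width: 15.5
grip_force: 0.0
wing n 530 ztop 204.7 angle 2.43
shank z [171.5 171.9 172.4] 531
rim z 133.9 4628
t 10.4 tcp [589.2 111.5 175.7] j [-0.41  0.74  0.27  1.71 -0.27  0.72 -0.66] F [-0.1 -0.6 -0.4] M [-0.   -0.   -0.04] w 15.4 0.0
world d [ 0.3 -0.2  2.3] tool d m [ 0.      0.0004 -0.0023]
tool x angle 0.916 tool z [-0.001 -0.001 -1.   ]
turn units -0.47244842007158366
```

```bash
python3 -m jog '[[[0,0,0.0005,0.04],[0,0,0.0005,0.04],[0,0,0.0005,0.04],[0,0,0.0005,0.04],[0,0,0.0005,0.04],[0,0,0.0005,0.04],[0,0,0.0005,0.04],[0,0,0,0]]]'>/dev/null
python3 -m jog '[[[0,0,0.0005,0.04],[0,0,0.0005,0.04],[0,0,0.0005,0.04],[0,0,0.0005,0.04],[0,0,0.0005,0.04],[0,0,0.0005,0.04],[0,0,0,0]]]'>/dev/null
python3 -c "
from h import *
cloud();go([589.5,111.3,170],2.40)"
```

```text
wing n 536 ztop 198.6 angle 0.812
shank z [165.6 166.  166.4] 534
rim z 133.8 4859
t 11.95 tcp [589.5 111.7 169.3] j [-0.65  0.85  0.73  1.73 -0.73  0.85 -1.87] F [0.6 1.2 0.3] M [ 0.23 -0.14 -0.01] w 15.4 0.5
world d [-0.  -0.4  0.7] tool d m [ 0.0003  0.0004 -0.0007]
tool x angle -0.715 tool z [-0. -0. -1.]
turn units 0.008413646983855105
```

```bash
python3 -m jog '[[[0,0,0,0],[0,0,0,0],[0,0,0,0],[0,0,-0.025,0],[0,0,-0.025,0],[0,0,0,-0.045],[0,0,0,-0.045],[0,0,0,-0.045]]]' 0.6 >/dev/null
python3 -m jog '[[[0,0,0,-0.045],[0,0,0,-0.045],[0,0,0,-0.045],[0,0,0,-0.045],[0,0,0,-0.045],[0,0,0,-0.045],[0,0,0,-0.045],[0,0,0,-0.045]]]'  >/dev/null
python3 -m jog '[[[0,0,0,-0.045],[0,0,0,-0.045],[0,0,0,-0.045],[0,0,0,-0.045],[0,0,0,-0.045],[0,0,0,-0.045],[0,0,0,-0.045],[0,0,0,-0.045]]]'  >/dev/null
python3 -m jog '[[[0,0,0,-0.02],[0,0,0,0]]]'  >/dev/null
python3 - <<'E'
from h import *
go([589.5,111.3,170],2.40)
im=optics.get_image("wrist"); cv2.imwrite("pics/w6.png",im["pixels"][...,::-1])
E
```

```text
t 14.55 tcp [589.5 111.  219.5] j [-0.25  0.67 -0.02  1.66  0.02  0.81  0.18] F [ 0.2  0.7 -0.1] M [ 0.01  0.09 -0.03] w 51.1 0.0
world d [  0.    0.3 -49.5] tool d m [0.0002 0.0002 0.0495]
tool x angle 2.028 tool z [-0. -0. -1.]
turn units -0.11849776694523327
```

View pics/w6.png

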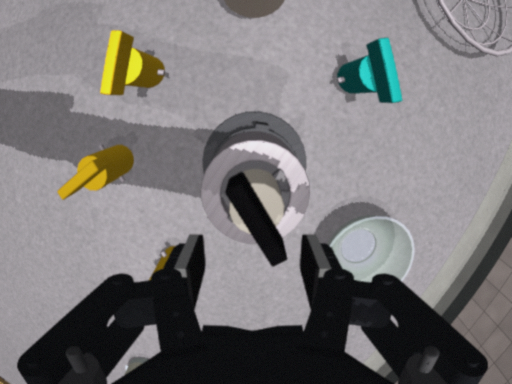

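```bash
python3 -m jog '[[[0,0,0,-0.04],[0,0,0,-0.04],[0,0,0,-0.04],[0,0,0,-0.04],[0,0,0.025,0],[0,0,0.0245,0],[0,0,0,0]]]' 0.4 >/dev/null
python3 -m jog '[[[0,0,0,0],[0,0,0,0],[0,0,0,0],[0,0,0,0]]]' 0.18 | tail -3
python3 -c "
from h import *
cloud();go([589.5,111.3,170],2.40)"
```

```text
contact_force: [0.7, 0.4, 0.7]
grip_width: 15.5
grip_force: 0.3
wing n 522 ztop 198.0 angle 0.939
shank z [165.  165.5 166. ] 548
rim z 133.9 4870
t 15.75 tcp [590.2 112.  170.9] j [-0.17  0.73 -0.16  1.7   0.16  0.72  0.54] F [ 0.3 -0.2  0.4] M [ 0.09 -0.11 -0.01] w 15.6 0.3
world d [-0.7 -0.7 -0.9] tool d m [ 0.0002 -0.0009  0.0009]
tool x angle 2.53 tool z [ 0.002  0.001 -1.   ]
turn units 0.041407645601778946
```

```bash
python3 -m jog '[[[0,0,0.0005,0.04],[0,0,0.0005,0.04],[0,0,0.0005,0.04],[0,0,0.0005,0.04],[0,0,0.0005,0.04],[0,0,0.0005,0.04],[0,0,0.0005,0.04],[0,0,0,0]]]'>/dev/null
python3 -m jog '[[[0,0,0.0005,0.04],[0,0,0.0005,0.04],[0,0,0.0005,0.04],[0,0,0.0005,0.04],[0,0,0.0005,0.04],[0,0,0.0005,0.04],[0,0,0.0005,0.04],[0,0,0,0]]]'>/dev/null
python3 -c "
from h import *
cloud();go([589.5,111.3,163],2.40)"
python3 -m jog '[[[0,0,0.0005,0.04],[0,0,0.0005,0.04],[0,0,0.0005,0.04],[0,0,0.0005,0.04],[0,0,0.0005,0.04],[0,0,0.0005,0.04],[0,0,0.0005,0.04],[0,0,0,0]]]'>/dev/null
python3 -m jog '[[[0,0,0.0005,0.04],[0,0,0.0005,0.04],[0,0,0.0005,0.04],[0,0,0.0005,0.04],[0,0,0.0005,0.04],[0,0,0,0]]]'>/dev/null
python3 -c "
from h import *
cloud();go([589.5,111.3,157],2.40)"
```

```text
wing n 403 ztop 192.9 angle 2.363
shank z [159.3 159.7 160.2] 502
rim z 133.8 4756
t 17.4 tcp [589.2 111.7 162.9] j [-0.46  0.77  0.34  1.73 -0.37  0.71 -0.71] F [ 0.1 -0.   0.1] M [0.03 0.02 0.03] w 15.3 0.1
world d [ 0.3 -0.4  0.1] tool d m [-0.      0.0005 -0.0001]
tool x angle 0.776 tool z [-0.001 -0.    -1.   ]
turn units 0.4829306818859221
wing n 434 ztop 186.9 angle 0.858
shank z [153.5 154.1 154.6] 509
rim z 133.8 5097
t 18.85 tcp [589.6 111.7 156.8] j [-0.66  0.89  0.76  1.74 -0.79  0.85 -1.83] F [0.5 1.  0.3] M [ 0.2  -0.16  0.02] w 15.4 0.6
world d [-0.1 -0.4  0.2] tool d m [ 0.0002  0.0004 -0.0002]
tool x angle -0.731 tool z [-0. -0. -1.]
turn units 0.0034893827939195283
```

```bash
python3 -m jog '[[[0,0,0,0],[0,0,0,0],[0,0,0,0],[0,0,0,0],[0,0,0,0]]]' 0.0 | tail -3
python3 -c "
from h import *
cloud();go([589.5,111.3,157],2.40)"
```

```text
contact_force: [2.5, 2.5, -3.3]
grip_width: 10.8
grip_force: 59.3
wing n 412 ztop 186.5 angle 0.807
shank z [153.2 153.8 154.2] 518
rim z 133.8 5100
t 19.4 tcp [589.8 112.1 157. ] j [-0.66  0.89  0.76  1.74 -0.79  0.85 -1.83] F [ 3.   2.5 -3.9] M [ 0.79 -0.85  0.04] w 11.1 59.3
world d [-0.3 -0.8  0. ] tool d m [ 0.0003  0.0008 -0.    ]
tool x angle -0.736 tool z [ 0.001  0.001 -1.   ]
turn units 0.0016450899675633651
```

```bash
python3 -c "
from h import *
look();look();go([589.5,111.3,157],2.40);im=optics.get_image('wrist');print(im['camera_from_world'][2,:3])
c=im['pixels'][120:260,160:350,::-1];cv2.imwrite('pics/w8.png',cv2.resize(c,(760,560),interpolation=cv2.INTER_CUBIC))"
```

```text
wing 131.5 shankL 159.0 shankR 158.9 rim 179.1
wing 131.9 shankL 159.0 shankR 158.9 rim 179.4
t 19.5 tcp [589.8 112.1 157. ] j [-0.66  0.89  0.76  1.74 -0.79  0.85 -1.83] F [ 3.4  3.8 -3.2] M [ 0.84 -0.88  0.07] w 10.8 59.3
world d [-0.3 -0.8  0. ] tool d m [ 0.0003  0.0007 -0.    ]
tool x angle -0.737 tool z [ 0.     0.001 -1.   ]
turn units 0.0015724097818853291
[ 0.21669628 -0.1974254   0.95606795]
```

View pics/w8.png

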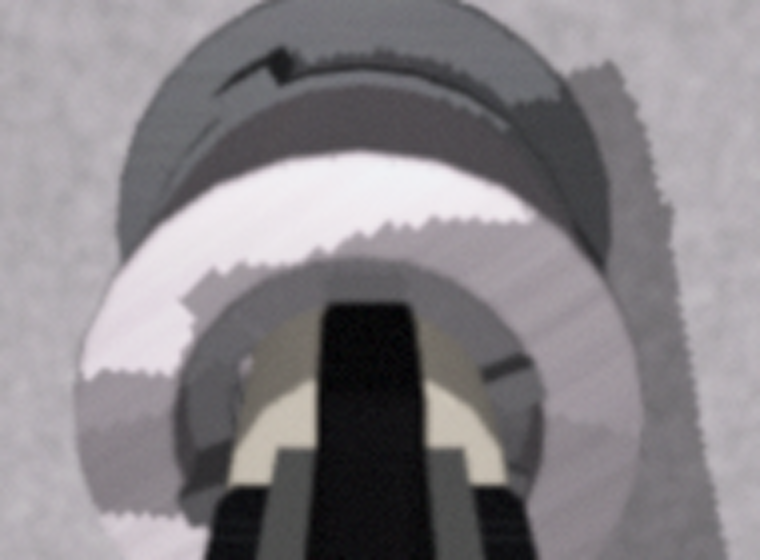

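The crop shows the wing square to the gaps at (505,420) and (205,465), gripped between the pads. It has sunk about 33.7 mm.

```bash
python3 -c "
from station import robot
print(robot.close_job())"
```

```text
the job is handed in; nothing more can be done
None
```

I turned the stopper back until it dropped about 10.7 mm into the thread, then forward one full turn with one regrip halfway; it sits about 33.7 mm below its start by wrist camera (33–34 expected; a second, rougher estimate gave 32.3–33.0). The wing is still gripped at 59 N, and I handed the job in at 19.5 s without going near the mug, bowl or jar.

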